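# Put the sample-preparation kit back in its trays

## Robot

A 6-joint arm with a two-finger parallel gripper is mounted at the origin on the work surface. World frame = base frame: x ahead of the robot, y to its left, z up, the work surface at z = 0. Lengths are in m, angles in rad, forces in N, time in s.
With the tool pointing down it reaches from about 0.375 to 0.975 m from the base axis. Payload 3.8 kg.
Tool frame: the origin (TCP) lies midway between the tips of the shut fingers; the grasp point (between the pads) lies 19 mm behind it; z points along the fingers, y is the line along which they close (so a half turn about z gives the same grasp; the last joint's range is limited). The gripper opens to 85 mm and grips with 20 to 120 N. Pads are 22 mm wide; open, the fingers measure 114 mm over their backs; the gripper's body (76 mm by 85 mm) begins 54 mm behind the grasp point. The pads swing forward as they close: fully open they stand 13 mm farther back than shut.
Start: joints at [1.139, 0.264, 1.604, -0, 1.274, -0.037], TCP at [0.26, 0.623, 0.231] pointing down, gripper open.
Joint ranges: [-2.63, 2.63], [-0.94, 2.18], [0.31, 2.57], [-1.31, 4.45], [0, 2.66], [-2.55, 2.55]. Speed limits (rad/s): [2.57, 2.57, 3.14, 3.14, 3.14, 3.14].

## Interface

Orientations are given as a unit quaternion [x, y, z, w].
In Python, from station import arm, let_go, grasp, ik, sensors, cams, job_done gives the robot as it stands. The module is installed in compiled form; this text tells all that it offers. Calls block until the motion is done:
- arm.move_to(position, orientation): joint-space move of the TCP to a pose.
- arm.movel(position, velocity=0.15, frame=None): straight line of the TCP; frame=None keeps the orientation; velocity is the mean speed in m/s.
- arm.set_joints(angles): joint-space move.
- let_go() and grasp(effort=None): open the fingers fully, or close them until they stop; effort is the grip in N (None keeps the last).
- arm.dwell(seconds).
- ik(position, orientation): joint angles nearest the present ones, or None.
- sensors.sense(): the state.
- cams.capture(name): name is "side" or "top"; returns the picture (420x560x3 uint8, red, green, blue); there is no depth.
- cams.camera_params(name): a dict with "fx", "fy", "cx", "cy" (pixels), "eye" and "rotation" of the camera in the world. Camera axes: x right, y down, z forward; pixel columns grow to the right and rows downward; lengths in m; the calibration is good to about 2 mm. A picture is of the moment at which its call begins. camera_params takes no time and is no camera call.
A pose or a line that the arm cannot do raises arm.Unreachable and nothing moves.
- job_done(): hands the job in; it is judged then, once.
The state is a dict: "time_s": time; "joints": joint angles; "joint_vel": joint speeds; "joint_efforts": joint torques, N m; "tcp_pos": TCP position; "tool_rot": TCP orientation; "contact_force": force on the tool from outside, world axes, zero at the start; "wrist_torque": the same for the moment, N m; "width": finger opening in m; "gripper_force": force on a finger pad.
Only numpy, scipy, OpenCV 4.12 (cv2) and the standard library are available. Lean on these libraries where they do the work, as an engineer would, in place of code of your own. Each camera call takes 0.05 s, during which the arm holds its last target. There are 200 camera calls.

## Task

Clear the bench mat after the last sample: pull the two steel cutter inserts out of the clip strip and stand both in the long undivided tray, stand the two grey sample cups in the divided tray with one cup in each bay, and stand the tamper in the round dish. Leave every piece upright on the floor of its tray, let go of it, and do not disturb the sample jar.

Things in the scene. Friction and masses are not known exactly. Their poses are not given: they have to be found in the camera images.
- cutter_a: steel mill cutter insert, upright block 14 mm thick (its x), 24 wide (y), 56 tall, 110 g. Origin: centre of underside, z up. Grip across the 14 mm, plain from 18 to 48 mm up; above that a dark 8 x 20 mm edge, at 8-18 mm up a groove across both broad faces. Starts in a strip bay, axes parallel to the strip's, underside 6 mm above the table; a straight upward pull of 5-10 N frees it. Two alike
- cutter_b: steel mill cutter insert, upright block 14 mm thick (its x), 24 wide (y), 56 tall, 110 g. Origin: centre of underside, z up. Grip across the 14 mm, plain from 18 to 48 mm up; above that a dark 8 x 20 mm edge, at 8-18 mm up a groove across both broad faces. Starts in a strip bay, axes parallel to the strip's, underside 6 mm above the table; a straight upward pull of 5-10 N frees it. Two alike
- cup_a: empty grey sample cup, a plain round pot 48 mm in diameter and 34 mm tall with 3 mm walls, open at the top, about 70 g, standing on the mat. Origin at the centre of its underside, z up. The two cups are alike
- cup_b: empty grey sample cup, a plain round pot 48 mm in diameter and 34 mm tall with 3 mm walls, open at the top, about 70 g, standing on the mat. Origin at the centre of its underside, z up. The two cups are alike
- tamper: bare steel tamper, 58 mm tall, about 150 g, standing on the mat: a round foot 44 mm in diameter and 12 mm high, a stem 16 mm in diameter (from 16 to 36 mm up), and a round knob 26 mm in diameter from 40 to 56 mm up, by which it is gripped. Origin at the centre of its underside, z up
- clip_strip: fixed clip strip on the table, aluminium base, black rails, 100 mm long (its y), x from -14 to +36 mm, 26 mm high. Two open-topped bays at x = 0, y = -28 and +28 mm, floor 6 mm up; each holds one cutter insert, which stands 36 mm out of it. On each bay's +x side a sprung brass roller sits in the insert's groove. Origin: underside, midway between the bays; z up
- cutter_tray: fixed long undivided grey tray for the cutter inserts, 72 mm (its x) by 132 mm (its y) outside, 14 mm high, walls and floor 4 mm thick, so 64 x 124 mm inside. Origin at the centre of its underside (inner floor at z = 4 mm)
- cup_tray: fixed grey tray for the cups, 82 mm (its x) by 160 mm (its y) outside, 14 mm high, walls and floor 4 mm thick, divided by one wall across its middle into two square bays 74 x 74 mm, with centres at x = 0, y = -39 and +39 mm. Origin at the centre of its underside (inner floor at z = 4 mm)
- dish: fixed round grey dish for the tamper, 84 mm in diameter outside, 76 mm inside, 14 mm high, floor 4 mm thick. Origin at the centre of its underside
- jar: closed sample jar with a paper label, 56 mm in diameter, 75 mm tall, loose, not part of the job: leave it where it stands, to the robot's left of the work. Origin at the centre of its underside

How it is judged:
By the outcome, as a careful person would: the job done as asked, in the order asked, and still so for the second after the job is handed in, with the robot touching nothing.
It also fails if it takes over 128 s, if anything falls off the work surface, if the arm or the gripper's body presses on something with over 40 N, if the wrist force passes 120 N, or if a joint passes its speed limit or range.

## Working session

There is one attempt and no reset: what is moved stays moved. The work goes in short steps, each a Python script; the robot and the scene stay as the last script left them, time stands still between calls to the robot, and variables do not carry over. Pictures are saved under pics/ and viewed, at most 14 in all, crops included, and the job is handed in when it is done.

```bash
mkdir -p pics
python3 - <<'E'
from station import cams,sensors
import cv2,numpy as np
for n in("side","top"):
    im=cams.capture(n); cv2.imwrite(f"pics/{n}0.png",im[:,:,::-1]); np.save(f"pics/{n}0.npy",im)
    print(n,cams.camera_params(n))
s=sensors.sense();print(s)
E
```

```text
side {'fx': 506.8416928816789, 'fy': 506.8416928816789, 'cx': 286.03927957732475, 'cy': 215.170877224178, 'eye': array([ 0.38265236, -0.71751348,  1.01062824]), 'rotation': array([ 0.9388927 , -0.06932918,  0.02874605, -0.33592801])}
top {'fx': 503.324957950268, 'fy': 503.324957950268, 'cx': 281.20057661353593, 'cy': 204.02846737331993, 'eye': array([0.26815185, 0.05634645, 1.48345847]), 'rotation': array([ 0.71323832, -0.69597007,  0.05198375, -0.06491877])}
{'time_s': 0.1, 'joints': array([ 1.13913086e+00,  2.64696489e-01,  1.60525536e+00,  3.88259754e-05,
        1.27369453e+00, -3.69177942e-02]), 'joint_vel': array([ 0.00131338, -0.00092194, -0.00409255,  0.00107385,  0.00138649,
       -0.00036482]), 'joint_efforts': array([-5.41988593e-04, -5.16714978e+01, -3.68586946e+01, -7.09776668e-05,
        6.46276298e-03, -4.03620936e-05]), 'tcp_pos': array([0.2593103 , 0.6224824 , 0.23006426]), 'tool_rot': array([ 1.96100322e-01,  9.80583300e-01, -9.94497401e-04, -2.56439388e-04]), 'contact_force': array([-0.17079038, -0.29019788, -0.76801646]), 'wrist_torque': array([0.00438767, 0.02062373, 0.00218507]), 'gripper_force': 0.0, 'width': 0.08573652453164558}
```

View pics/top0.png

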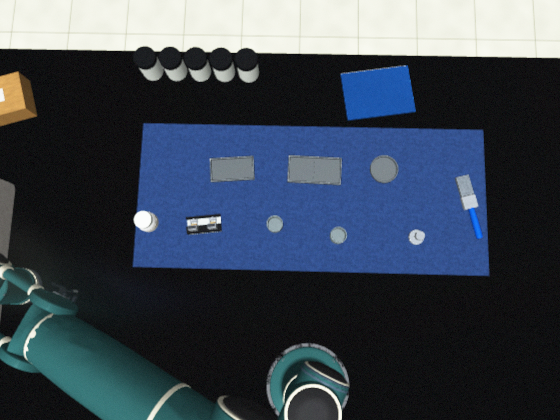

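View pics/side0.png

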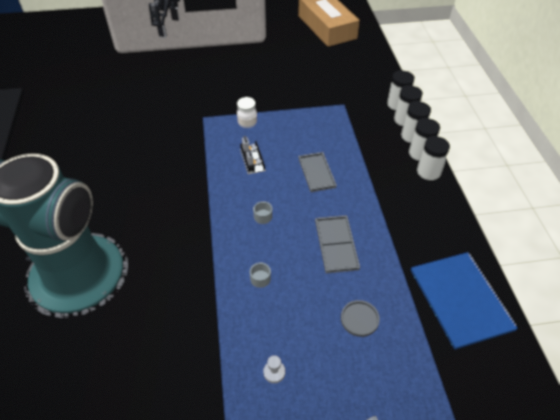

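The top view shows, left to right, jar (147,220), strip (204,224), cups (275,224) and (339,235), tamper (417,237), with the trays behind at (232,169), (315,170) and the dish (384,169). The side view shows the same order from near the top down. Next I'll look at enlarged crops.

Run:
```python
import cv2,numpy as np
t=np.load("pics/top0.npy")[:,:,::-1];s=np.load("pics/side0.npy")[:,:,::-1]
def crop(im,x,y,w,h,k): return cv2.resize(im[y:y+h,x:x+w],None,fx=k,fy=k,interpolation=cv2.INTER_NEAREST)
a=crop(t,180,205,60,40,13); cv2.imwrite("pics/t_strip.png",a)
b=crop(s,230,130,50,50,12); c=crop(s,255,345,40,50,5);d=crop(t,400,222,34,30,5)
cv2.imwrite("pics/s_strip.png",np.hstack([b,np.vstack([c,np.zeros((350,200,3),np.uint8)])]))
```

```text
(no output)
```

View pics/t_strip.png

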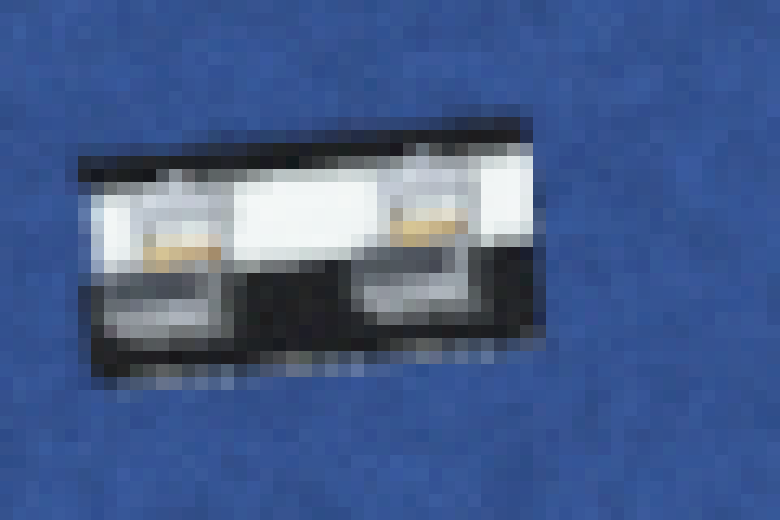

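View pics/s_strip.png

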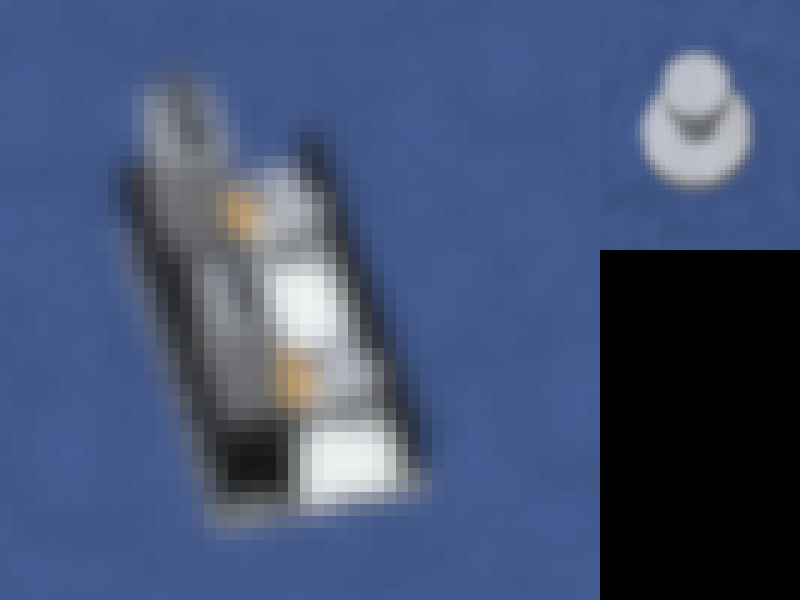

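The crops show the strip tilted about 5° in the image: brass rollers at about (194,224) and (213,222) in the top view and (250,148) and (254,161) in the side view. The roller side (+x) faces away from the robot. Now I'll measure by segmenting and casting rays.

```bash
cat > vis.py <<'E'
import cv2,numpy as np
from scipy.spatial.transform import Rotation as R
from station import cams
P={n:cams.camera_params(n) for n in("top","side")}
def ray(n,uv):
    p=P[n];uv=np.atleast_2d(uv).astype(float)
    d=np.c_[(uv[:,0]-p["cx"])/p["fx"],(uv[:,1]-p["cy"])/p["fy"],np.ones(len(uv))]
    return p["eye"],R.from_quat(p["rotation"]).apply(d)
def plane(n,uv,z):
    e,d=ray(n,uv);return e+d*((z-e[2])/d[:,2])[:,None]
def proj(n,X):
    p=P[n];c=R.from_quat(p["rotation"]).inv().apply(np.atleast_2d(X)-p["eye"])
    return np.c_[c[:,0]/c[:,2]*p["fx"]+p["cx"],c[:,1]/c[:,2]*p["fy"]+p["cy"]]
def tri(ut,us):
    A=np.zeros((3,3));b=np.zeros(3);L=[]
    for n,u in(("top",ut),("side",us)):
        e,d=ray(n,u);d=d[0]/np.linalg.norm(d[0]);M=np.eye(3)-np.outer(d,d);A+=M;b+=M@e;L.append((M,e))
    X=np.linalg.solve(A,b);return X,max(np.linalg.norm(M@(X-e)) for M,e in L)
def mask(im):
    i=im.astype(int);return ((i[:,:,2]-i[:,:,0])<48).astype(np.uint8)
def blobs(n,im,k=4):
    """non-mat blobs lying on the mat: (centroid uv, contour uv, area, world xy at z=7 mm)"""
    big=cv2.resize(im,None,fx=k,fy=k,interpolation=cv2.INTER_LINEAR)
    cs,_=cv2.findContours(mask(big),cv2.RETR_EXTERNAL,cv2.CHAIN_APPROX_NONE);o=[]
    for c in cs:
        m=cv2.moments(c)
        if not 60<m["m00"]/k/k<2500:continue
        f=lambda q:(np.asarray(q,float)+.5)/k-.5
        u=f([m["m10"]/m["m00"],m["m01"]/m["m00"]])
        o.append((u,f(c[:,0]),m["m00"]/k/k,plane(n,u,.007)[0]))
    return sorted(o,key=lambda b:-b[3][1])
E
python3 - <<'E'
from vis import *
for n in P:
    im=np.load(f"pics/{n}0.npy");print(n)
    for u,c,a,X in blobs(n,im):
        if .3<X[0]<.85 and abs(X[1])<.6:
            r=cv2.minAreaRect((plane(n,c,.014)[:,:2]*1000).astype(np.float32))
            print(u.round(1),int(a),X.round(4),np.round(r[1],0),round(r[2],1))
    hsv=cv2.cvtColor(im,cv2.COLOR_RGB2HSV);m=cv2.inRange(hsv,(8,60,120),(28,255,255))
    k,l,s,ce=cv2.connectedComponentsWithStats(m)
    for i in range(1,k):
        w=(l==i)*hsv[:,:,1].astype(float)
        if 3<s[i][4]<60: yy,xx=np.nonzero(l==i);print('brass',np.average(xx,weights=w[yy,xx]).round(2),np.average(yy,weights=w[yy,xx]).round(2),s[i][4])
E
```

```text
top
brass 212.19 222.32 6
brass 193.43 224.13 7
side
[251.6 156.6] 627 [0.4488 0.3229 0.007 ] [ 56. 156.] 6.8
[316.8 171.7] 1035 [0.6203 0.238  0.007 ] [ 78. 145.] 4.8
[262.5 212.2] 374 [0.4548 0.1151 0.007 ] [76. 51.] 82.4
[336.6 244.1] 1944 [ 0.6222 -0.0119  0.007 ] [170.  86.] 88.2
[259.9 274.6] 453 [ 0.426  -0.0724  0.007 ] [70. 50.] 84.0
[359.6 318.1] 1146 [ 0.6297 -0.2161  0.007 ] [91. 86.] 66.1
[274.  369.7] 484 [ 0.4276 -0.3051  0.007 ] [60. 46.] 81.6
brass 249.49 147.46 8
brass 253.92 161.38 11
```

```bash
sed -i 's/RETR_EXTERNAL/RETR_LIST/' vis.py
cat > meas.py <<'E'
from vis import *
ob={}
names=["strip","cutter_tray","cup1","cup_tray","cup2","dish","tamper"]
for n in P:
    im=np.load(f"pics/{n}0.npy");L=[]
    for u,c,a,X in blobs(n,im):
        if .35<X[0]<.75 and -.36<X[1]<.345 and a>100: L.append((u,c,a,X))
    # drop inner contours
    L=[b for b in L if not any(o is not b and o[2]>b[2] and cv2.pointPolygonTest(o[1].astype(np.float32).reshape(-1,1,2),tuple(map(float,b[0])),False)>0 for o in L)]
    bins=[(.45,.3),(.62,.24),(.45,.11),(.62,-.01),(.425,-.07),(.63,-.216),(.42,-.3)]
    for nm,q in zip(names,bins):
        ob[nm,n]=min(L,key=lambda b:np.hypot(*(b[3][:2]-q)))
E
python3 - <<'E'
from meas import *
for nm in names:
    t,s=ob[nm,"top"],ob[nm,"side"];X,e=tri(t[0],s[0])
    print(nm,X.round(4),round(e,4),int(t[2]),int(s[2]),"top@7",t[3][:2].round(4),"top@17",plane("top",t[0],.017)[0,:2].round(4),"side17",plane("side",s[0],.017)[0,:2].round(4),
     [ (np.round(r[1],0),round(r[2],1)) for r in [cv2.minAreaRect((plane(n,ob[nm,n][1],.014)[:,:2]*1000).astype(np.float32)) for n in P]])
for a,b in(((193.43,224.13),(249.49,147.46)),((212.19,222.32),(253.92,161.38))): print('brass',tri(a,b),plane("top",a,.019))
E
```

```text
strip [0.4482 0.3137 0.0159] 0.0 601 627 top@7 [0.4494 0.3152] top@17 [0.4481 0.3135] side17 [0.4481 0.3126] [(array([ 54., 104.]), 7.1), (array([ 56., 156.]), 6.8)]
cutter_tray [0.6201 0.2388 0.006 ] 0.0004 1042 1035 top@7 [0.6194 0.2387] top@17 [0.6171 0.2375] side17 [0.618  0.2285] [(array([ 74., 133.]), 4.7), (array([ 78., 145.]), 4.8)]
cup1 [0.4538 0.1048 0.0194] 0.0001 215 374 top@7 [0.4552 0.1052] top@17 [0.4539 0.1049] side17 [0.4541 0.1068] [(array([51., 47.]), 19.9), (array([76., 51.]), 82.4)]
cup_tray [ 0.6225 -0.01    0.0043] 0.0004 1445 1944 top@7 [ 0.6214 -0.0099] top@17 [ 0.619  -0.0095] side17 [ 0.6198 -0.0189] [(array([161.,  84.]), 88.2), (array([170.,  86.]), 88.2)]
cup2 [ 0.4251 -0.0807  0.0199] 0.0004 218 453 top@7 [ 0.426 -0.082] top@17 [ 0.425  -0.0811] side17 [ 0.4256 -0.0788] [(array([47., 51.]), 46.1), (array([70., 50.]), 84.0)]
dish [ 0.6288 -0.2172  0.0091] 0.0004 611 1146 top@7 [ 0.6289 -0.2176] top@17 [ 0.6265 -0.2157] side17 [ 0.6272 -0.2211] [(array([83., 86.]), 63.8), (array([91., 86.]), 66.1)]
tamper [ 0.4266 -0.3086  0.0153] 0.0006 189 484 top@7 [ 0.4269 -0.3107] top@17 [ 0.4259 -0.3082] side17 [ 0.4271 -0.3092] [(array([45., 46.]), 70.9), (array([60., 46.]), 81.6)]
brass (array([0.44580776, 0.34161144, 0.02506448]), np.float64(5.933556392824043e-05)) [[0.4466064 0.3428031 0.019    ]]
brass (array([0.4525312 , 0.28725978, 0.02229656]), np.float64(0.00032531364424213)) [[0.45327513 0.28780876 0.019     ]]
```

Run:
```python
from meas import *
y=np.radians(7);ex=np.array([np.cos(y),np.sin(y)]);ey=np.array([-ex[1],ex[0]])
c=ob["strip","top"][1]
A=plane("top",c,.026)[:,:2];B=plane("top",c,0)[:,:2]
for nm,Q in(("z26",A),("z0",B)):
    print(nm,[np.round([np.percentile(Q@e,q) for q in(2,10,90,98)],4) for e in(ex,ey)])
O=np.array([.4378,.3128]);print(O@ex,O@ey)
def box(x0,x1,y0,y1,z): return np.array([[*(O+ex*a+ey*b),z] for a,b in((x0,y0),(x1,y0),(x1,y1),(x0,y1))])
def view(n,x,yy,w,h,k,polys):
    im=cv2.resize(np.load(f"pics/{n}0.npy")[yy:yy+h,x:x+w,::-1],None,fx=k,fy=k,interpolation=cv2.INTER_CUBIC)
    for p,col in polys:
        q=((proj(n,p)-[x,yy]+.5)*k);cv2.polylines(im,[np.round(q).astype(int)],True,col,1)
    return im
def circ(c,r,z):t=np.linspace(0,6.28,40);return np.c_[c[0]+r*np.cos(t),c[1]+r*np.sin(t),0*t+z]
ps=[(box(-4,4,s-10,s+10,.062e3)*1,(0,0,255)) for s in(28,-28)]
mm=lambda a,b,c_,d,z:box(a/1e3,b/1e3,c_/1e3,d/1e3,z/1e3)
ps=[(mm(-4,4,s-10,s+10,62),(0,0,255)) for s in(28,-28)]+[(mm(-7,7,s-12,s+12,54),(0,255,0)) for s in(28,-28)]+[(mm(-14,36,-50,50,26),(0,255,255)),(mm(-14,36,-50,50,0),(255,255,0))]
T=np.array([.4266,-.3089])
pt=[(circ(T,.013,.056),(0,0,255)),(circ(T,.022,.0),(0,255,0))]
a=view("top",180,205,50,36,8,ps);b=view("side",230,130,50,50,8,ps)
d=view("top",400,222,34,30,6,pt);e=view("side",255,345,40,50,4,pt)
H=np.zeros((600,800,3),np.uint8)
for i,(r,cc) in((a,(0,0)),(b,(0,400)),(d,(400,0)),(e,(400,400))):H[r:r+i.shape[0],cc:cc+i.shape[1]]=i[:600-r,:800-cc]
cv2.imwrite("pics/ov.png",H)
```

```text
z26 [array([0.4551, 0.4558, 0.508 , 0.5083]), array([0.2044, 0.2049, 0.3044, 0.3069])]
z0 [array([0.4584, 0.459 , 0.5121, 0.5125]), array([0.2076, 0.2081, 0.3094, 0.3119])]
0.4726574358057009 0.25711403769063196
```

View pics/ov.png

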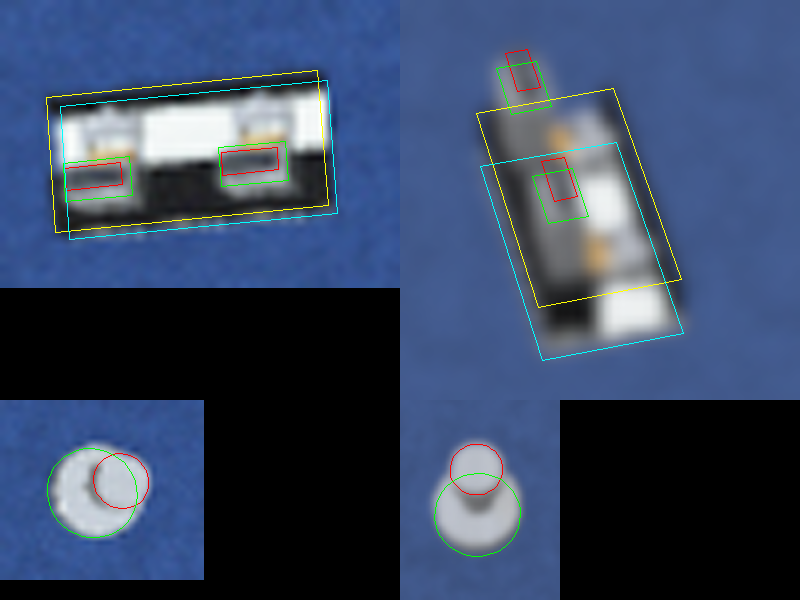

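The overlay agrees with the strip, both inserts and the tamper to within about 1–2 mm. The strip origin is (0.4378, 0.3128) with a yaw of 7°, so I'll move now, first insert first.

```bash
cat > rob.py <<'E'
import numpy as np
from scipy.spatial.transform import Rotation as R
from station import arm,let_go,grasp,ik,sensors
S=sensors.sense
def quat(p,phi):
    """tool down, closing line at angle phi (deg), the half turn with the smaller last joint"""
    best=None
    for a in(phi,phi+180):
        t=np.radians(a);y=np.array([np.cos(t),np.sin(t),0]);z=np.array([0,0,-1.])
        q=R.from_matrix(np.c_[np.cross(y,z),y,z]).as_quat();j=ik(p,q)
        if j is not None and (best is None or abs(j[5])<best[0]):best=(abs(j[5]),q)
    return best[1]
def off(o,yaw,x,y):
    t=np.radians(yaw);return np.array([o[0]+x*np.cos(t)-y*np.sin(t),o[1]+x*np.sin(t)+y*np.cos(t)])
def log(m):
    s=S();print(m,"t%.1f"%s["time_s"],"tcp",s["tcp_pos"].round(4),"w%.4f"%s["width"],"F",s["contact_force"].round(1),"g%.0f"%s["gripper_force"]);return s
ZT=.17
def pick(xy,z,phi,effort):
    p=[*xy,ZT];q=quat(p,phi);arm.move_to(p,q)
    arm.movel([*xy,z],.12);log("at");grasp(effort);log("grip")
    arm.movel([*xy,z+.03],.06);s=log("up");arm.movel([*xy,ZT],.2);return s
def place(xy,z,phi):
    p=[*xy,ZT];arm.move_to(p,quat(p,phi))
    arm.movel([*xy,z+.02],.15);arm.movel([*xy,z+.003],.05);f0=S()["contact_force"][2]
    for d in(.002,.001,.0,-.001,-.002,-.003):
        arm.movel([*xy,z+d],.02);f=S()["contact_force"][2]
        if abs(f-f0)>2:break
    log("down d=%.3f df=%.1f"%(d,f-f0));let_go();arm.movel([*xy,ZT],.2);log("off")
O=(.4378,.3128);CT=(.6200,.2388);UT=(.6222,-.0100);D=(.6290,-.2174);T=(.4266,-.3096)
E
python3 - <<'E'
from rob import *
s=pick(off(O,7,0,.028),.030,7,60)
E
```

```text
at t2.7 tcp [0.4351 0.3412 0.0309] w0.0849 F [-0.1 -0.4  1. ] g0
grip t3.3 tcp [0.4346 0.3407 0.0302] w0.0130 F [-0.4  0.5  1.6] g59
up t4.0 tcp [0.4341 0.3405 0.0603] w0.0128 F [-0.8 -0.2 -0.4] g59
```

Run:
```python
from rob import *
from vis import *
log("now")
a=cams.capture("top")[:,:,::-1];b=cams.capture("side")[:,:,::-1]
f=lambda im,x,y,w,h,k:cv2.resize(im[y:y+h,x:x+w],None,fx=k,fy=k,interpolation=cv2.INTER_CUBIC)
cv2.imwrite("pics/p1.png",np.hstack([f(a,150,170,100,100,4),f(b,200,70,100,100,4)]))
```

```text
now t4.7 tcp [0.4336 0.3401 0.1688] w0.0127 F [-0.2 -0.6 -1.2] g59
```

View pics/p1.png

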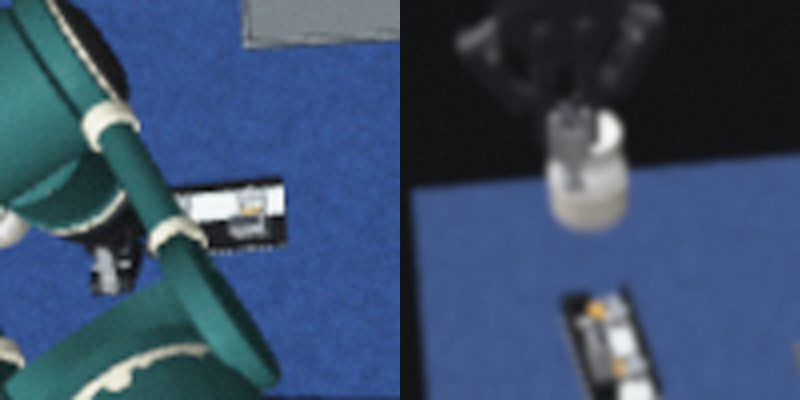

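The side crop shows the insert out of the strip and hanging upright in the fingers at (570,150), with the far bay empty. I'll place it and pick the second.

Run:
```python
from rob import *
from vis import *
place(off(CT,4.7,0,.030),.0285,4.7)
pick(off(O,7,0,-.028),.030,7,60);log("held")
b=cams.capture("side")[:,:,::-1]
f=lambda im,x,y,w,h,k:cv2.resize(im[y:y+h,x:x+w],None,fx=k,fy=k,interpolation=cv2.INTER_CUBIC)
cv2.imwrite("pics/p2.png",f(b,200,90,160,120,4))
```

```text
down d=-0.001 df=3.7 t8.1 tcp [0.6176 0.2687 0.0282] w0.0127 F [-3.  -1.4  3.6] g60
off t9.6 tcp [0.6166 0.2683 0.1686] w0.0856 F [-0.4  0.8 -0.3] g0
at t11.7 tcp [0.442  0.2854 0.0308] w0.0855 F [ 0.1  0.2 -0.3] g0
grip t12.3 tcp [0.4414 0.2851 0.0302] w0.0127 F [-0.4 -0.   1.8] g59
up t13.0 tcp [0.4409 0.2849 0.0602] w0.0126 F [ 0.2 -1.  -1.7] g59
held t13.7 tcp [0.4404 0.2845 0.1688] w0.0132 F [-0.4 -0.1 -1.9] g59
```

View pics/p2.png

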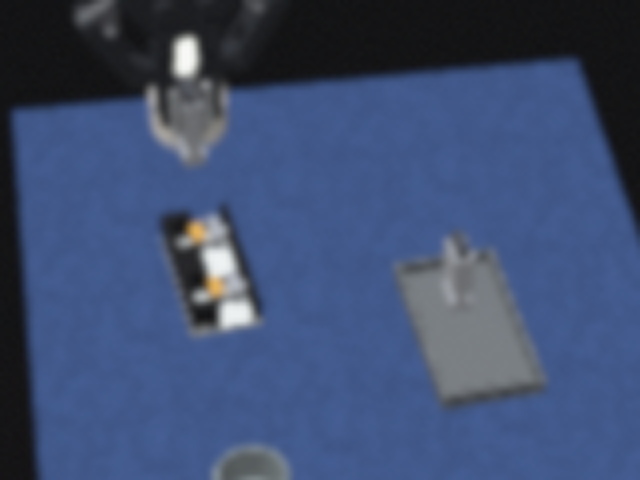

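The first insert stands upright in the tray at (458,270), both bays are empty and the second is held. Placing it, then the first cup.

Run:
```python
from rob import *
from vis import *
place(off(CT,4.7,0,-.030),.0285,4.7)
pick((.4540,.1048),.008,-2,40);log("held")
b=cams.capture("side")[:,:,::-1]
f=lambda im,x,y,w,h,k:cv2.resize(im[y:y+h,x:x+w],None,fx=k,fy=k,interpolation=cv2.INTER_CUBIC)
cv2.imwrite("pics/p3.png",f(b,200,100,180,150,4))
```

```text
down d=-0.001 df=6.9 t17.0 tcp [0.6226 0.2089 0.0283] w0.0127 F [-2.4 -0.8  5.6] g60
off t18.6 tcp [0.6215 0.2086 0.1686] w0.0851 F [-1.   0.9 -0.5] g0
at t20.9 tcp [0.4548 0.1049 0.0087] w0.0855 F [ 0.9  1.  -0.4] g0
grip t21.3 tcp [0.4546 0.1049 0.0088] w0.0460 F [-1.1  0.2  6.2] g41
up t22.0 tcp [0.4541 0.1048 0.0383] w0.0465 F [ 0.1 -0.8 -1. ] g41
held t22.8 tcp [0.453  0.1046 0.1687] w0.0462 F [-1.2  0.3 -0.8] g41
```

View pics/p3.png

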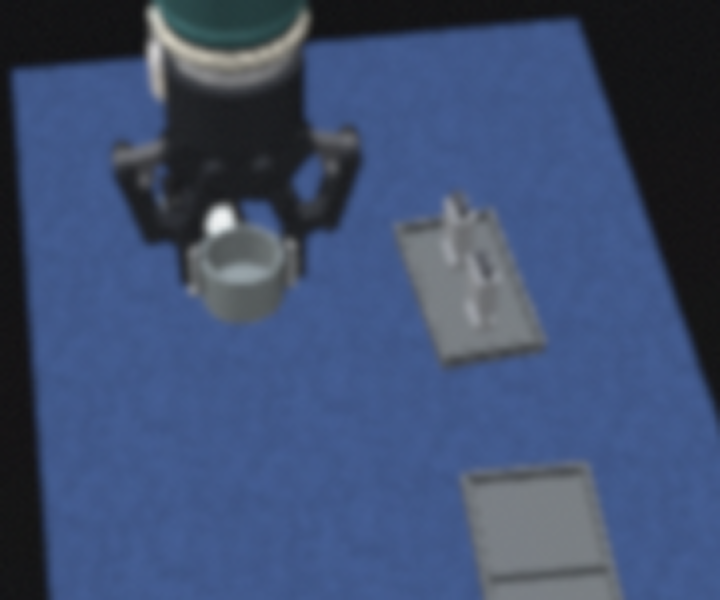

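Both inserts stand in the tray at (458,235) and (483,290), and the cup is held level at (240,275). Next I'll place it, then do the second cup and the tamper.

Run:
```python
from rob import *
from vis import *
place(off(UT,-1.8,0,.039),.0125,-1.8)
s=pick((.4253,-.0806),.008,-2,40)
assert .04<S()["width"]<.055
place(off(UT,-1.8,0,-.039),.0125,-1.8)
pick(T,.029,-2,50);log("held")
b=cams.capture("side")[:,:,::-1]
f=lambda im,x,y,w,h,k:cv2.resize(im[y:y+h,x:x+w],None,fx=k,fy=k,interpolation=cv2.INTER_CUBIC)
cv2.imwrite("pics/p4.png",f(b,200,200,200,170,3))
```

```text
down d=0.000 df=2.8 t25.9 tcp [0.6237 0.029  0.0128] w0.0464 F [-1.5 -0.1  2.3] g41
off t27.3 tcp [0.6224 0.029  0.1686] w0.0857 F [ 0.5  1.2 -0.6] g0
at t29.7 tcp [ 0.4261 -0.0808  0.0087] w0.0855 F [-0.4 -0.4  0.2] g0
grip t30.2 tcp [ 0.4258 -0.0808  0.0088] w0.0464 F [-1.2 -0.2  4.6] g41
up t30.8 tcp [ 0.4254 -0.0806  0.0382] w0.0465 F [-0.1  0.1 -1.3] g41
down d=0.000 df=2.8 t34.7 tcp [ 0.6212 -0.049   0.0128] w0.0465 F [ 0.1 -0.2  2. ] g41
off t36.1 tcp [ 0.6199 -0.0489  0.1686] w0.0851 F [0.3 0.7 0.3] g0
at t38.7 tcp [ 0.4273 -0.3101  0.0298] w0.0853 F [ 0.3 -0.7 -0.6] g0
grip t39.3 tcp [ 0.4269 -0.3098  0.0294] w0.0236 F [1.3 0.6 2. ] g49
up t40.0 tcp [ 0.4267 -0.3097  0.0593] w0.0237 F [-0.1 -0.4 -1.4] g49
held t40.7 tcp [ 0.4259 -0.309   0.1688] w0.0241 F [-0.6  0.1 -1.6] g49
```

View pics/p4.png

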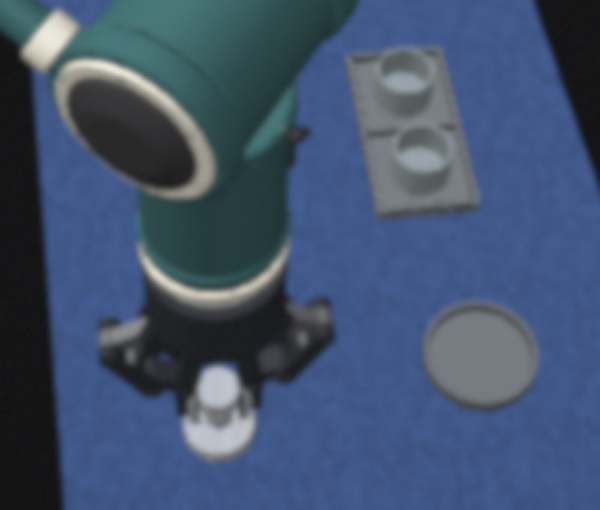

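Both cups stand in their bays at (405,78) and (422,158), and the tamper is held upright. Placing it in the dish, then a final look.

Run:
```python
from rob import *
from vis import *
place(D,.0335,-2)
p=[.45,-.15,.3];arm.move_to(p,quat(p,0));arm.dwell(.5)
a=cams.capture("top");b=cams.capture("side")
np.save("pics/top1.npy",a);np.save("pics/side1.npy",b)
a0=np.load("pics/top0.npy")
f=lambda im,x,y,w,h,k:cv2.resize(im[y:y+h,x:x+w,::-1],None,fx=k,fy=k,interpolation=cv2.INTER_CUBIC)
cv2.imwrite("pics/p5.png",np.vstack([f(a,130,130,290,110,2.75),f(b,205,80,290,110,2.75)]))
cv2.imwrite("pics/p6.png",f(b,205,80,200,280,2.1))
J=(slice(205,236),slice(130,162));print("jar diff",np.abs(a[J].astype(int)-a0[J]).max(),np.abs(a[J].astype(int)-a0[J]).mean())
log("end")
```

```text
down d=-0.001 df=6.4 t44.0 tcp [ 0.6292 -0.2174  0.0334] w0.0241 F [-2.2  1.2  4.7] g50
off t45.5 tcp [ 0.6281 -0.217   0.1687] w0.0851 F [-0.1  0.4 -0.1] g0
jar diff 13 1.9156586021505377
end t47.0 tcp [ 0.4501 -0.15    0.3   ] w0.0855 F [ 0.7  0.1 -0.1] g0
```

View pics/p5.png

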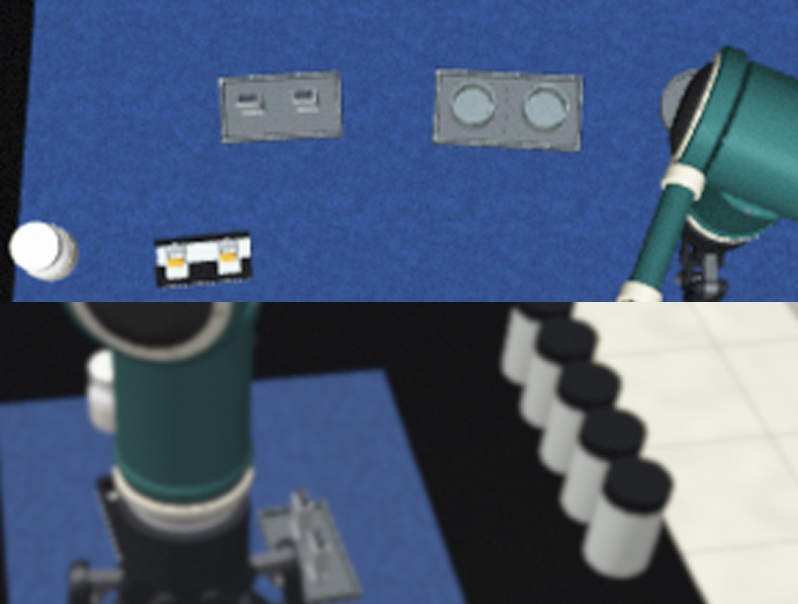

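View pics/p6.png

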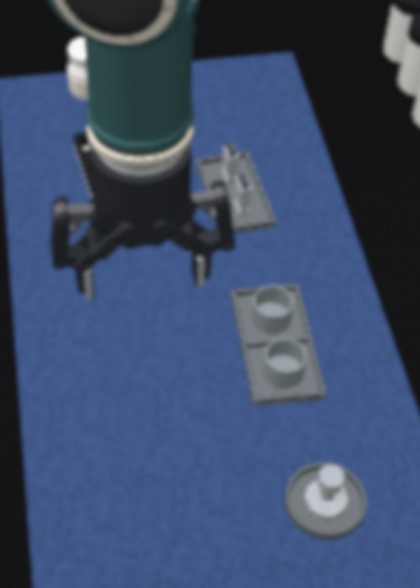

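All five pieces stand upright in their places: inserts at (250,103) and (304,98) and cups at (473,105) and (546,107) in the top crop, tamper at (327,490) in the side crop. The jar hasn't moved.

```bash
python3 -c "
from station import job_done
print(job_done())"
```

```text
the job is handed in; nothing more can be done
None
```

The job is handed in after about 47 s of robot time: both inserts, both cups and the tamper stand upright and released in their trays in the order asked, and the jar was not disturbed.

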